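# Roll the fence-panel tally over to zero

### The job

The batch of fence panels is done: roll the bench tally over to zero. With a fingertip, gently flick the teeth of its black star wheel onward (anticlockwise seen from above), click by click; let it come to rest on the last click before zero, and then give it the one click that brings its long white line to the pointer, without running past. Lift and carry nothing, leave the jar, the sanding block and the loose slat where they are, and finish clear of everything.

Things in the scene. Friction and masses are not known exactly. Their poses are not given: they have to be found in the camera images.
- counter: Bench tally counter, fixed. Base plate 170 mm wide, 10 thick, x -75 to +115 mm. Origin on the table under the wheel's axis; z up, its open -x side faces roughly to the robot. A guard wall (radius 67 to 77 mm, top 42 mm above the table) surrounds the half of the wheel with x above 0, with a block behind it to x = 113 mm, 38 high; the half with x below 0 is open for a fingertip.
- tally_wheel (a joint): Wheel angle about its vertical axis, rad, growing onward (anticlockwise from above); 0 = zero line at the pointer. It clicks every 1.047 rad (6 a turn), starts resting 2, 3 or 4 clicks before zero (-2.09, -3.14 or -4.19) and has no stop at zero. 2 to 5 N on a tooth turns it; pushed past half a click it snaps on by itself (if no finger is in the way), left short it springs back.
- wheel_top (a point): Centre of the top face of the black star wheel, on its axis, 40 mm above the table; axes as the counter's. Disc of radius 42 mm with 6 radial teeth 7 mm wide reaching to radius 62; disc and teeth lie 26 to 40 mm above the table, with 16 mm of air under the teeth (a pod of radius 36 is under the disc). Beside the zero line the face has groups of 1 to 5 small grey dots, one group a click.
- near_tooth (a point): Fixed point at (-53, +14) mm in the counter's xy, 33 mm above the table: where one tooth crosses radius 55 whenever the wheel rests on a click. The resting teeth point along 45, 105, 165 (this one), 225, 285 and 345 degrees about z from the counter's +x; gaps are 48 mm wide at radius 55. One click: push this tooth towards -y till past half a click (195 degrees); it snaps on to 225.
- pointer (a point): Tip of the fixed dark steel pointer on top of the guard, 42 mm above the table, 62 mm from the wheel's axis along the counter's +x axis.
- zero_line (a point): Outer end of the long white zero line on the wheel's face (line 30 mm long, 7 mm wide, radial), 40 mm from the wheel's axis, 41 mm above the table; turns with the wheel.
- oil_jar: Bystander, loose: amber glass jar with steel lid, 64 mm diameter, 90 mm high, origin at the centre of its underside; at one side of the counter.
- sanding_block: Bystander, loose: cork sanding block 75 x 45 x 35 mm, origin at the centre of its underside; at the other side of the counter.
- slat: Bystander, loose: wooden fence slat 140 x 40 x 12 mm with one rounded end, lying flat behind the counter, origin at its underside near its middle.

How it is judged:
On the way:
1. the wheel comes to rest on the last click before zero (five dots at the pointer) (value of joint tally_wheel between -1.1972 and -0.8972 rad and velocity of joint tally_wheel between -0.1 and 0.1 rad/s), for 0.2 s.
At the end, for the whole second after the job is handed in: The wheel rests with its zero line at the pointer (joint within 0.12 rad of 0, still to 0.1 rad/s), and jar, sanding block and slat are within 20 mm of where they began (value of joint tally_wheel between -0.12 and 0.12 rad and velocity of joint tally_wheel between -0.1 and 0.1 rad/s and distance of each of oil_jar, sanding_block, slat from where it was at the start of the episode below 0.02 m); the robot touches nothing.
It fails at once if the wheel runs on past zero (over 0.65 rad beyond) (value of joint tally_wheel above 0.65 rad).
It fails at once if the fingers press or grip the counter with more than 30 N (contact force between the fingers and counter above 30 N).
It fails at once if the rest of the arm strikes the counter (contact force between the arm and counter above 30 N).
It fails at once if the jar, the sanding block or the slat is moved or lifted more than 20 mm (distance of any of oil_jar, sanding_block, slat from where it was at the start of the episode above 0.02 m).
It also fails if it takes over 48 s, if anything falls off the work surface, if the arm or the gripper's body presses on something with over 40 N, if the wrist force passes 120 N, or if a joint passes its speed limit or range.

### The arm

A 6-joint arm with a two-finger parallel gripper is mounted at the origin on the work surface. World frame = base frame: x ahead of the robot, y to its left, z up, the work surface at z = 0. Lengths are in m, angles in rad, forces in N, time in s.
With the tool pointing down it reaches from about 0.325 to 0.775 m from the base axis. Payload 5.5 kg.
Tool frame: the origin (TCP) lies between the finger pads; the fingertips stand 17 mm ahead of it and the grasp point (between the pads) lies 2 mm behind it; z points along the fingers, y is the direction in which the jaws open and shut (so a half turn about z gives the same grasp; the last joint's range is limited). The gripper opens to 85 mm and grips with 20 to 120 N. Pads are 22 mm wide; open, the fingers measure 114 mm over their backs; the gripper's body (76 mm by 85 mm) begins 54 mm behind the grasp point. The pads swing forward as they close: fully open they stand 13 mm farther back than shut.
Start: joints at [-1.183, 0.091, 1.231, -0, 1.82, -0.057], TCP at [0.258, -0.542, 0.248] pointing down, gripper open.
Joint ranges: [-2.87, 2.87], [-0.86, 2.18], [0.17, 2.46], [-1.51, 4.65], [0.06, 2.69], [-2.65, 2.65]. Speed limits (rad/s): [2.57, 2.57, 3.01, 3.14, 3.14, 3.14].

### API

Orientations are given as a unit quaternion [x, y, z, w].
In Python, from plant import robot, grab_frame, camera_info, workorder gives the robot as it stands. The module is installed in compiled form; this text tells all that it offers.
- The arm moves only by the shell command python3 -m jog 'ROWS' [FORCE]. ROWS is JSON, a list of rows, each an object with "delta_pos": the shift along the tool's x, y, z in mm, a list of three; "angular": the turn, a rotation vector about the tool's x, y, z in rad, a list of three; "grip": the closure, from 0 (fully open) to 1 (shut). In form: [{"delta_pos": [tx, ty, tz], "angular": [rx, ry, rz], "grip": grip}, ...]. A call has 1 to 20 rows; each row shifts and turns the commanded pose from where the row before left it, along the tool's axes as they then stand; what a row does not reach is not made up. A row lasts 1/10 s, in which the tool goes at most 50 mm and 8.59 degrees, less where a joint would pass 70% of its speed; a pose out of reach is approached as far as the arm can. A call with a gripper value outside its range is refused whole. The fingers move at their own pace and stop on an object; FORCE is the grip in N (left out, the last holds). Time passes only in rows, so rows that do not move let the fingers close. It gives the time, the measured TCP pose, the force and the opening at its end, in the units of the state.
- robot.state(): the state, without advancing time (a new reading comes with each control period).
- grab_frame(name): name is "side" or "top"; returns (picture, depth): 480x640x3 uint8, red, green, blue; 480x640 float32, m along the optical axis (not along the pixel's ray), 0 where there is no reading.
- camera_info(name): a dict with "mtx" (3x3 intrinsics, pixels), "distortion" ([k1, k2, p1, p2, k3] as OpenCV has them; the pictures are not rectified), "position" and "orientation" of the camera in the world. Camera axes: x right, y down, z forward; pixel columns grow to the right and rows downward; lengths in m; the calibration is good to about 2 mm. A picture is of the moment at which its call begins. camera_info takes no time and is no camera call.
- workorder.sign_off(): hands the job in, once; it reports no verdict.
The state is a dict: "clock": time; "joint_positions": joint angles; "joint_vel": joint speeds; "joint_efforts": joint torques, N m; "ee_pos": TCP position; "tcp_rot": TCP orientation; "force": force on the tool from outside, world axes, zero at the start; "ft_torque": the same for the moment, N m; "opening": finger opening in m.
Only numpy, scipy, OpenCV 4.12 (cv2) and the standard library are available. Lean on these libraries where they do the work, as an engineer would, in place of code of your own. Each camera call takes 0.05 s, during which the arm holds its last target. There are 200 camera calls.

## Working session

There is one attempt and no reset: what is moved stays moved. The work goes in short steps, Python scripts to look and compute and a shell command to move; the robot and the scene stay as the last step left them, time stands still between calls to the robot, and variables do not carry over. Pictures are saved under pics/ and viewed, about 8 in all and at most 12, crops included, and the job is handed in when it is done.

```bash
mkdir -p pics; cat > h.py <<'E'
import numpy as np, cv2
from plant import robot, grab_frame, camera_info, workorder
from scipy.spatial.transform import Rotation as R
def save(n,f):
    p,d=grab_frame(n); cv2.imwrite(f'pics/{f}.png',p[:,:,::-1]); np.savez(f'pics/{f}.npz',p=p,d=d); return p,d
def cam(n):
    c=camera_info(n); return np.array(c['mtx']),np.array(c['distortion']),np.array(c['position']),R.from_quat(c['orientation']) if np.size(c['orientation'])==4 else R.from_matrix(c['orientation'])
def ray(n,uv,z):
    K,D,t,r=cam(n); q=cv2.undistortPoints(np.array(uv,float).reshape(-1,1,2),K,D)[:,0]
    d=r.apply(np.c_[q,np.ones(len(q))]); return t+d*((z-t[2])/d[:,2])[:,None]
def proj(n,P):
    K,D,t,r=cam(n); return cv2.projectPoints(r.inv().apply(np.atleast_2d(P)-t).reshape(-1,1,3),np.zeros(3),np.zeros(3),K,D)[0][:,0]
E
python3 - <<'E'
from h import *
for n in('top','side'): save(n,n+'0'); c=camera_info(n); print(n,c['position'],c['orientation'])
print(robot.state())
E
```

```text
top [0.46124314 0.03954028 1.17710872] [ 0.70582477 -0.70405517  0.0547342  -0.05587383]
side [ 0.47759671 -0.68438717  0.68340389] [ 0.90569703 -0.07906382  0.0476401  -0.41375383]
{'clock': 0.1, 'joint_positions': array([-1.18267641e+00,  9.17906564e-02,  1.23177976e+00, -2.62377040e-06,
        1.81979615e+00, -5.67022048e-02]), 'joint_vel': array([-5.76721169e-04, -1.02766340e-03, -2.13927178e-03, -3.33960268e-04,
        9.66401266e-04,  8.37249872e-05]), 'joint_efforts': array([ 3.33906799e-03, -4.60219145e+01, -4.19216931e+01,  2.01881528e-05,
        1.06720609e-02,  4.52894835e-05]), 'ee_pos': array([ 0.25808961, -0.54140553,  0.2472516 ]), 'tcp_rot': array([ 9.75368135e-01,  2.20581536e-01, -1.47558643e-04, -8.74594092e-04]), 'force': array([-0.14939405,  0.3791995 , -0.04500772]), 'ft_torque': array([-0.00887204,  0.00265677,  0.01245439]), 'opening': 0.08544859359543128}
```

View pics/top0.png

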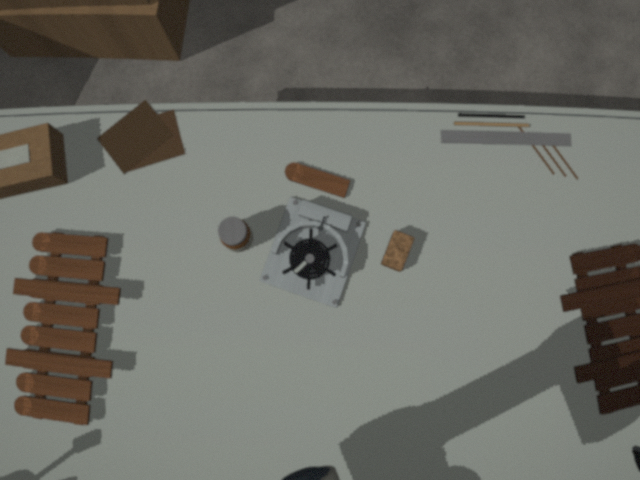

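View pics/side0.png

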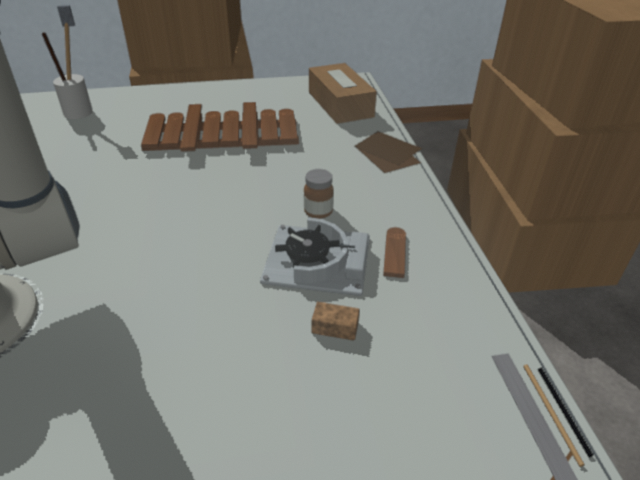

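Top view: the wheel is at about (310,258), the pointer near (321,222), the jar at (234,233), the block at (398,250) and the slat at (318,180). The side view agrees. I'll enlarge the wheel.

```bash
python3 - <<'E'
from h import *
p=np.load('pics/top0.npz')['p']; x0,y0=250,185
c=cv2.resize(p[y0:y0+130,x0:x0+130],None,fx=4.6,fy=4.6,interpolation=cv2.INTER_CUBIC); c=cv2.convertScaleAbs(c,alpha=1.4)
cv2.imwrite('pics/crop0.png',c[:,:,::-1])
g=p.max(2).astype(int)
m=((g<50)).astype(np.uint8); m[:, :270]=0;m[:,350:]=0;m[:215]=0;m[300:]=0
n,l,s,ce=cv2.connectedComponentsWithStats(m)
for i in range(1,n):
  if s[i,4]>8: print(s[i],ce[i])
d=np.load('pics/top0.npz')['d']; print(d[258,310],d[340,310])
E
```

```text
[ 284  230   52   58 1176] [310.3707483  257.56037415]
1.1402442 1.1571623
```

View pics/crop0.png

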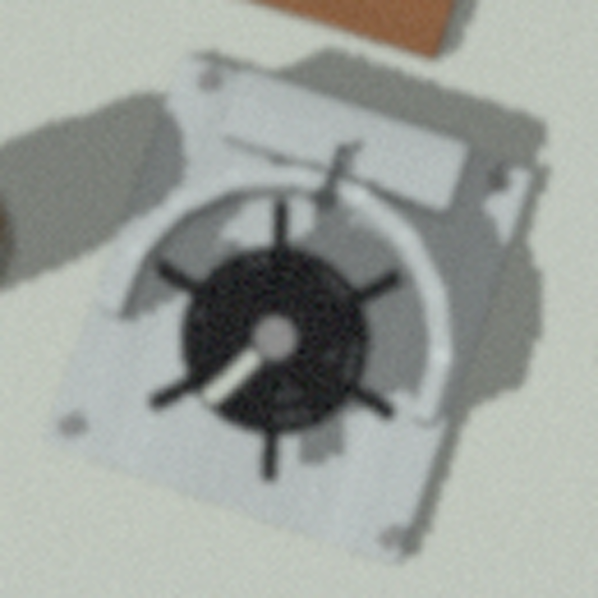

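The zero line sits about 150° from the pointer and the teeth look about half a click off rest, which is odd. I'll take a second frame and measure in world coordinates.

```bash
cat > meas.py <<'E'
import sys
from h import *
f=sys.argv[1]; p,d=save('top',f); print('clock',robot.state()['clock'])
g=p.max(2)
m=((g<50)).astype(np.uint8); m[:, :270]=0;m[:,350:]=0;m[:215]=0;m[300:]=0
n,l,s,ce=cv2.connectedComponentsWithStats(m); i=1+s[1:,4].argmax()
# disc: erode away teeth, fit circle
ys,xs=np.where(l==i); P=ray('top',np.c_[xs,ys],.04)[:,:2]
hull=cv2.convexHull(np.c_[xs,ys].astype(np.int32))
k=cv2.getStructuringElement(cv2.MORPH_ELLIPSE,(13,13))
disc=cv2.morphologyEx((cv2.morphologyEx((l==i).astype(np.uint8),cv2.MORPH_CLOSE,k)),cv2.MORPH_OPEN,k)
c=max(cv2.findContours(disc,0,2)[0],key=cv2.contourArea)[:,0]
(u,v),r=cv2.minEnclosingCircle(c); C=ray('top',[[u,v]],.04)[0]; print('disc px',u,v,r,'world',C)
q=P-C[:2]; rr=np.hypot(*q.T); a=np.degrees(np.arctan2(q[:,1],q[:,0]))[(rr>.048)&(rr<.064)]
z=np.exp(6j*np.radians(a)).mean(); print('tooth phase mod60',np.degrees(np.angle(z))/6%60,abs(z),'rmax',rr.max())
w=(g>120)&(disc>0); ys,xs=np.where(w); Q=ray('top',np.c_[xs,ys],.041)[:,:2]-C[:2]; s_=(np.hypot(*Q.T)>.018)&(np.hypot(*Q.T)<.038)
M=Q[s_].mean(0); print('line dir world deg',np.degrees(np.arctan2(M[1],M[0])),s_.sum())
T=ray('top',[[321.1,229.1]],.042)[0][:2]-C[:2]; print('pointer dir',np.degrees(np.arctan2(T[1],T[0])),np.hypot(*T))
K=ray('top',[[250+530/4.6,185+170/4.6],[250+405/4.6,185+560/4.6],[250+50/4.6,185+430/4.6],[250+195/4.6,185+55/4.6]],.01); print('plate',K.round(4)[:,:2].tolist(), C)
E
python3 meas.py top1
```

```text
clock 0.15
disc px 309.74835205078125 258.0624084472656 21.27809715270996 world [0.59496111 0.06325284 0.04      ]
tooth phase mod60 57.93068550620429 0.9857758071956823 rmax 0.05997989184353018
line dir world deg 131.71209451837024 28
pointer dir -21.100718074881947 0.06318285049480041
plate [[0.6747, -0.0517], [0.4983, 0.0054], [0.5557, 0.1646], [0.7279, 0.1012]] [0.59496111 0.06325284 0.04      ]
```

Counter yaw is about -19.5 to -20° and the wheel axis is at (0.595, 0.063). The teeth really do show about half a click off rest. I'll move part of the way with the gripper shut, then measure again to see whether the wheel has settled.

```bash
python3 -m jog '[{"delta_pos":[20,-17,0],"angular":[0,0,0],"grip":1},{"delta_pos":[34,-29.5,0],"angular":[0,0,0],"grip":1},{"delta_pos":[34,-29.5,0],"angular":[0,0,0],"grip":1},{"delta_pos":[34,-29.5,0],"angular":[0,0,0],"grip":1},{"delta_pos":[34,-29.5,0],"angular":[0,0,0],"grip":1},{"delta_pos":[34,-29.5,0],"angular":[0,0,0],"grip":1},{"delta_pos":[34,-29.5,0],"angular":[0,0,0],"grip":1},{"delta_pos":[20,-17,0],"angular":[0,0,0],"grip":1}]' 20; python3 meas.py top2; python3 - <<'E'
from h import *
p=np.load('pics/top2.npz')['p']; x0,y0=250,185
c=cv2.resize(p[y0:y0+130,x0:x0+130],None,fx=4.6,fy=4.6,interpolation=cv2.INTER_CUBIC)
cv2.imwrite('pics/crop2.png',cv2.convertScaleAbs(c,alpha=1.4)[:,:,::-1])
print(ray('top',[[234,232]],.09), ray('top',[[400,248]],.035))
E
```

```text
clock: 0.95
ee_pos: [0.3883, -0.2434, 0.2483]
tcp_rot: [0.975, 0.222, 0.0, -0.0]
force: [-0.0, -0.5, 0.8]
opening: 0.0
clock 1.0
disc px 309.5 258.0 21.52334213256836 world [0.59508644 0.06375441 0.04      ]
tooth phase mod60 57.75091341902717 0.9850542469239184 rmax 0.060114922289164124
line dir world deg 132.37672705754247 28
pointer dir -21.565496731806533 0.06324857747567712
plate [[0.6747, -0.0517], [0.4983, 0.0054], [0.5557, 0.1646], [0.7279, 0.1012]] [0.59508644 0.06375441 0.04      ]
[[0.63967333 0.21023171 0.09      ]] [[ 0.61647978 -0.12029396  0.035     ]]
```

View pics/crop2.png

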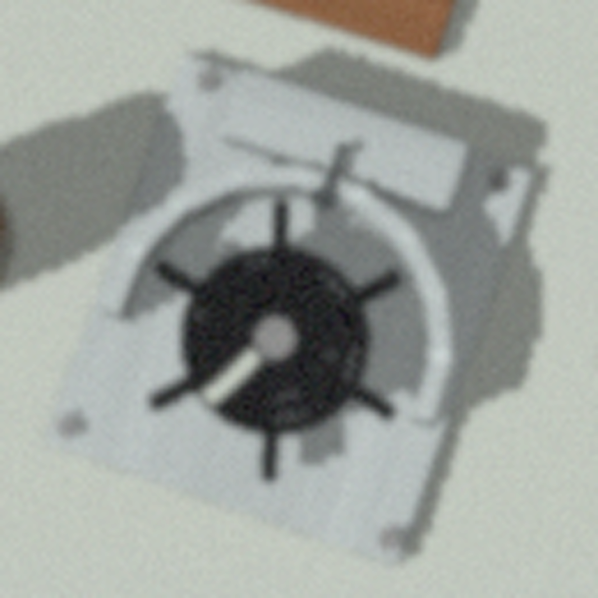

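The wheel hasn't moved. It stands about half a click off the stated rests, with the line near -3.65 rad. I'll hover just outside the open side with the tool turned to the counter's axes, so that tool x is the counter's +y and tool y its +x.

```bash
python3 -m jog '[{"delta_pos":[20,-20,0],"angular":[0,0,0],"grip":1},{"delta_pos":[34,-34,0],"angular":[0,0,0],"grip":1},{"delta_pos":[34,-34,0],"angular":[0,0,0],"grip":1},{"delta_pos":[34,-34,0],"angular":[0,0,0],"grip":1},{"delta_pos":[34,-34,0],"angular":[0,0,0],"grip":1},{"delta_pos":[34,-34,0],"angular":[0,0,0],"grip":1},{"delta_pos":[34,-34,0],"angular":[0,0,0],"grip":1},{"delta_pos":[37,-40,0],"angular":[0,0,0],"grip":1},{"delta_pos":[0,0,20],"angular":[0,0,-0.129],"grip":1},{"delta_pos":[0,0,20],"angular":[0,0,-0.129],"grip":1},{"delta_pos":[0,0,20],"angular":[0,0,-0.129],"grip":1},{"delta_pos":[0,0,20],"angular":[0,0,-0.129],"grip":1},{"delta_pos":[0,0,20],"angular":[0,0,-0.129],"grip":1},{"delta_pos":[0,0,20],"angular":[0,0,-0.129],"grip":1},{"delta_pos":[0,0,0],"angular":[0,0,0],"grip":1}]' 20; cat > where.py <<'E'
from h import *
s=robot.state(); r=R.from_quat(s['tcp_rot']).as_matrix(); y=np.radians(-20)
d=s['ee_pos'][:2]-[.595,.0635]; c,n=np.cos(y),np.sin(y)
print('t',s['clock'],'counter xy mm',1e3*(c*d[0]+n*d[1]),1e3*(-n*d[0]+c*d[1]),'z',s['ee_pos'][2],'tool x,y deg',np.degrees(np.arctan2(r[1,0],r[0,0])),np.degrees(np.arctan2(r[1,1],r[0,1])),'F',s['force'].round(1))
E
python3 where.py
```

```text
clock: 2.5
ee_pos: [0.5066, 0.0997, 0.1245]
tcp_rot: [0.82, 0.573, -0.003, -0.001]
force: [0.0, -0.2, -0.4]
opening: 0.0003
t 2.5 counter xy mm -95.48574629548146 3.7743508520970934 z 0.12453965261189341 tool x,y deg 69.89072549438595 -20.110290605706304 F [ 0.  -0.2 -0.4]
```

```bash
python3 -m jog '[{"delta_pos":[4,0,20],"angular":[0,0,0],"grip":1},{"delta_pos":[4,0,20],"angular":[0,0,0],"grip":1},{"delta_pos":[0,0,20],"angular":[0,0,0],"grip":1},{"delta_pos":[0,0,15],"angular":[0,0,0],"grip":1},{"delta_pos":[0,0,5],"angular":[0,0,0],"grip":1},{"delta_pos":[0,0,0],"angular":[0,0,0],"grip":1}]' 20; python3 where.py; python3 meas.py top3;  python3 - <<'E'
from h import *
p=np.load('pics/top3.npz')['p']; s,_=save('side','side3')
f=lambda p,x0,y0,w,k: cv2.resize(p[y0:y0+w,x0:x0+w],(400,400),interpolation=cv2.INTER_CUBIC)
c=np.hstack([f(p,250,185,130,3),f(s,225,165,170,3)])
cv2.imwrite('pics/crop3.png',cv2.convertScaleAbs(c,alpha=1.4)[:,:,::-1])
E
```

```text
clock: 3.1
ee_pos: [0.5109, 0.1075, 0.0481]
tcp_rot: [0.82, 0.572, -0.0, -0.0]
force: [-0.6, 0.2, -0.1]
opening: -0.0003
t 3.1 counter xy mm -94.05358601435103 12.597255059350925 z 0.04808251256472438 tool x,y deg 69.75833151686442 -20.241687874715367 F [-0.6  0.2 -0.1]
clock 3.15
disc px 311.0 257.5 20.52447509765625 world [0.59610969 0.06073425 0.04      ]
tooth phase mod60 6.766441929325197 0.5605756413476854 rmax 0.08638474421315677Traceback (most recent call last):
  File "meas.py", line 16, in <module>
    w=(g>120)&(disc>0); ys,xs=np.where(w); Q=ray('top',np.c_[xs,ys],.041)[:,:2]-C[:2]; s_=(np.hypot(*Q.T)>.018)&(np.hypot(*Q.T)<.038)
                                             ~~~^^^^^^^^^^^^^^^^^^^^^^^^^
  File "h.py", line 9, in ray
    K,D,t,r=cam(n); q=cv2.undistortPoints(np.array(uv,float).reshape(-1,1,2),K,D)[:,0]
                      ~~~~~~~~~~~~~~~~~~~^^^^^^^^^^^^^^^^^^^^^^^^^^^^^^^^^^^^^^^^
cv2.error: OpenCV(4.12.0) /io/opencv/modules/calib3d/src/undistort.dispatch.cpp:347: error: (-215:Assertion failed) CV_IS_MAT(_src) && CV_IS_MAT(_dst) && (_src->rows == 1 || _src->cols == 1) && (_dst->rows == 1 || _dst->cols == 1) && _src->cols + _src->rows - 1 == _dst->rows + _dst->cols - 1 && (CV_MAT_TYPE(_src->type) == CV_32FC2 || CV_MAT_TYPE(_src->type) == CV_64FC2) && (CV_MAT_TYPE(_dst->type) == CV_32FC2 || CV_MAT_TYPE(_dst->type) == CV_64FC2) in function 'cvUndistortPointsInternal'
```

View pics/crop3.png

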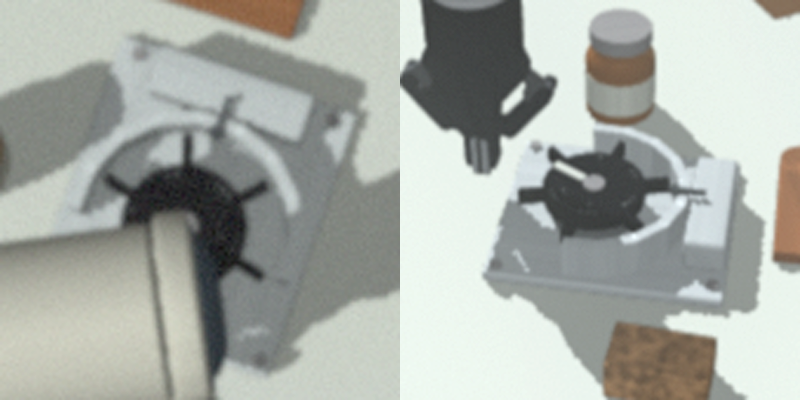

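Now the side camera sees the wheel clearly: the white line points up-left and the fingertip is just outside the gap. I'll measure the wheel from the side view from here on.

```bash
cat > sm.py <<'E'
import sys
from h import *
f=sys.argv[1]
if len(sys.argv)<3: save('side',f)
p=np.load(f'pics/{f}.npz')['p']; g=p.max(2).astype(int)
C=np.array([.595,.0635]); yaw=np.radians(-20)
# rectified counter-frame view of plane z=.04, 1 mm/px, via ray grid (projection of plane points)
X,Y=np.meshgrid(np.arange(80,-81,-1),np.arange(80,-81,-1))  # rows=y? rows: x down from +80, cols: y from +80
x=X.T; y=Y.T
P=np.c_[(C[0]+1e-3*(x*np.cos(yaw)-y*np.sin(yaw))).ravel(),(C[1]+1e-3*(x*np.sin(yaw)+y*np.cos(yaw))).ravel(),np.full(x.size,.04)]
uv=proj('side',P).reshape(161,161,2).astype(np.float32)
im=cv2.remap(p,uv[...,0],uv[...,1],cv2.INTER_LINEAR); cv2.imwrite(f'pics/{f}_r.png',cv2.resize(cv2.convertScaleAbs(im,alpha=1.4),None,fx=3,fy=3)[:,:,::-1])
gi=im.max(2); r=np.hypot(x,y); a=np.arctan2(y,x)
w=(gi>110)&(r>16)&(r<38); n,l,s,_=cv2.connectedComponentsWithStats(w.astype(np.uint8)); i=1+s[1:,4].argmax()
m=l==i; L=np.degrees(np.arctan2(y[m].mean(),x[m].mean())); print('line deg',L,'area',m.sum(),'t',robot.state()['clock'])
t=(gi<60)&(r>47)&(r<60); z=np.exp(6j*a[t]).mean(); print('tooth mod60 (rest 45)',np.degrees(np.angle(z))/6%60,abs(z))
E
python3 sm.py side3 x; python3 sm.py side0 x
```

```text
line deg 148.0674400849459 area 197 t 3.2
tooth mod60 (rest 45) 17.220047484318513 0.396484241434063
line deg 148.08577139339272 area 179 t 3.2
tooth mod60 (rest 45) 17.045286780292383 0.391508003095856
```

View pics/side3_r.png

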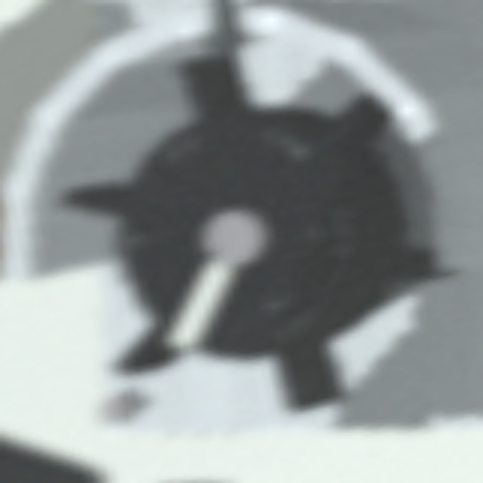

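Rectified view (up is the counter's +x): pointer at the top, zero line at about 149°, teeth at about 137° and 197°. I'll go into that gap and push the 197° tooth gently, then check.

```bash
python3 -m jog '[{"delta_pos":[0,8,3],"angular":[0,0,0],"grip":1},{"delta_pos":[0,12,0],"angular":[0,0,0],"grip":1},{"delta_pos":[0,8,0],"angular":[0,0,0],"grip":1},{"delta_pos":[0,3,0],"angular":[0,0,0],"grip":1},{"delta_pos":[-2,0,0],"angular":[0,0,0],"grip":1},{"delta_pos":[-3,0,0],"angular":[0,0,0],"grip":1},{"delta_pos":[-3,0,0],"angular":[0,0,0],"grip":1}]' 20; python3 where.py; python3 sm.py side4
```

```text
clock: 3.9
ee_pos: [0.5371, 0.0893, 0.0452]
tcp_rot: [0.82, 0.572, -0.0, -0.0]
force: [0.5, 0.2, -0.4]
opening: -0.0
t 3.9 counter xy mm -63.23006272200055 4.416312484013991 z 0.04517560938837532 tool x,y deg 69.8350486571266 -20.164954670855224 F [ 0.5  0.2 -0.4]
line deg 148.0674400849459 area 197 t 3.95
tooth mod60 (rest 45) 16.431462857376193 0.3174785032175235
```

```bash
python3 -m jog '[{"delta_pos":[-2,0,0],"angular":[0,0,0],"grip":1},{"delta_pos":[-2,0,0],"angular":[0,0,0],"grip":1},{"delta_pos":[-2,0,0],"angular":[0,0,0],"grip":1},{"delta_pos":[-2,0,0],"angular":[0,0,0],"grip":1},{"delta_pos":[0,0,0],"angular":[0,0,0],"grip":1}]' 20; python3 where.py; python3 sm.py side5
```

```text
clock: 4.45
ee_pos: [0.5346, 0.0818, 0.0453]
tcp_rot: [0.82, 0.572, 0.0, 0.0]
force: [-0.4, -0.2, -0.1]
opening: 0.0001
t 4.45 counter xy mm -63.00244123020883 -3.5040929505338463 z 0.04531790598086586 tool x,y deg 69.8218125408277 -20.178187470917894 F [-0.4 -0.2 -0.1]
line deg 148.27831005520514 area 192 t 4.5
tooth mod60 (rest 45) 16.97673925111157 0.3620027148664401
```

```bash
for i in 1; do python3 -m jog '[{"delta_pos":[-2,0,0],"angular":[0,0,0],"grip":1},{"delta_pos":[-2,0,0],"angular":[0,0,0],"grip":1},{"delta_pos":[0,0,0],"angular":[0,0,0],"grip":1}]' 20; done; python3 sm.py side6; python3 -m jog '[{"delta_pos":[-2,0,0],"angular":[0,0,0],"grip":1},{"delta_pos":[-2,0,0],"angular":[0,0,0],"grip":1},{"delta_pos":[0,0,0],"angular":[0,0,0],"grip":1}]' 20;python3 where.py; python3 sm.py side7
```

```text
clock: 4.8
ee_pos: [0.5332, 0.078, 0.0452]
tcp_rot: [0.82, 0.572, -0.0, 0.0]
force: [0.8, -0.5, -0.2]
opening: -0.0
line deg 163.0131648595762 area 199 t 4.85
tooth mod60 (rest 45) 28.22006605098781 0.29076310210428385
clock: 5.15
ee_pos: [0.5318, 0.0742, 0.0452]
tcp_rot: [0.82, 0.572, -0.0, 0.0]
force: [0.3, 0.4, -0.9]
opening: -0.0001
t 5.15 counter xy mm -63.02184281746214 -11.54347634815789 z 0.04524468672696946 tool x,y deg 69.82045801434984 -20.17954211017458 F [ 0.3  0.4 -0.9]
line deg 177.49182944112138 area 203 t 5.2
tooth mod60 (rest 45) 43.843654829282684 0.181868125461158
```

View pics/side7_r.png

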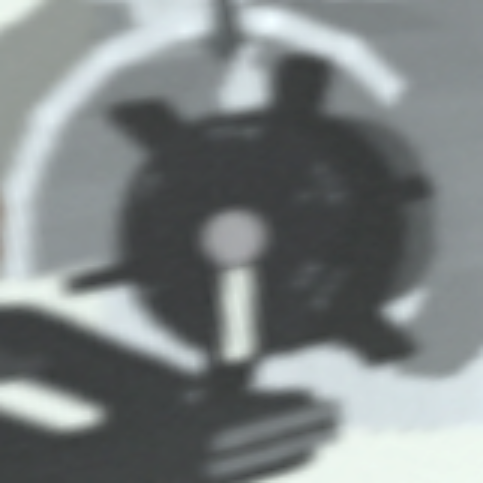

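The wheel has snapped onto a proper rest: the line is at about 178–180°, so -3.14, three clicks before zero. Next I'll back out, return to the +y side, enter the gap ahead of the 165° tooth and push one click.

```bash
python3 -m jog '[{"delta_pos":[0,-10,0],"angular":[0,0,0],"grip":1},{"delta_pos":[0,-15,0],"angular":[0,0,0],"grip":1},{"delta_pos":[0,-7,0],"angular":[0,0,0],"grip":1},{"delta_pos":[10,0,0],"angular":[0,0,0],"grip":1},{"delta_pos":[15,0,0],"angular":[0,0,0],"grip":1},{"delta_pos":[14,0,0],"angular":[0,0,0],"grip":1},{"delta_pos":[7,0,0],"angular":[0,0,0],"grip":1},{"delta_pos":[0,0,0],"angular":[0,0,0],"grip":1}]' 20; python3 where.py; python3 sm.py side8
```

```text
clock: 6.0
ee_pos: [0.5182, 0.1299, 0.0451]
tcp_rot: [0.82, 0.573, -0.0, -0.0]
force: [-0.3, -0.4, -0.6]
opening: -0.0004
t 6.0 counter xy mm -94.91707023716245 36.15585585940638 z 0.045100393000918323 tool x,y deg 69.92977564871836 -20.070225040553247 F [-0.3 -0.4 -0.6]
line deg 176.76029970389789 area 61 t 6.05
tooth mod60 (rest 45) 45.734300652258526 0.30803451345884103
```

```bash
python3 -m jog '[{"delta_pos":[0,10,0],"angular":[0,0,0],"grip":1},{"delta_pos":[0,14,0],"angular":[0,0,0],"grip":1},{"delta_pos":[0,7,0],"angular":[0,0,0],"grip":1},{"delta_pos":[-2,0,0],"angular":[0,0,0],"grip":1},{"delta_pos":[-3,0,0],"angular":[0,0,0],"grip":1},{"delta_pos":[-3,0,0],"angular":[0,0,0],"grip":1},{"delta_pos":[-3,0,0],"angular":[0,0,0],"grip":1},{"delta_pos":[-3,0,0],"angular":[0,0,0],"grip":1},{"delta_pos":[-3,0,0],"angular":[0,0,0],"grip":1},{"delta_pos":[-3,0,0],"angular":[0,0,0],"grip":1},{"delta_pos":[-3,0,0],"angular":[0,0,0],"grip":1},{"delta_pos":[-3,0,0],"angular":[0,0,0],"grip":1},{"delta_pos":[-3,0,0],"angular":[0,0,0],"grip":1},{"delta_pos":[-2,0,0],"angular":[0,0,0],"grip":1}]' 20; python3 where.py; python3 sm.py side9
```

```text
clock: 7.45
ee_pos: [0.5363, 0.0883, 0.0454]
tcp_rot: [0.82, 0.572, 0.0, 0.0]
force: [0.2, 1.3, -0.2]
opening: -0.0
t 7.45 counter xy mm -63.59163675950233 3.208333742186747 z 0.04537982891279117 tool x,y deg 69.81410822474707 -20.185877260896458 F [ 0.2  1.3 -0.2]
line deg -155.98807787700892 area 100 t 7.5
tooth mod60 (rest 45) 9.798895788475233 0.3700474726963428
```

```bash
python3 -m jog '[{"delta_pos":[-2,0,0],"angular":[0,0,0],"grip":1},{"delta_pos":[-2,0,0],"angular":[0,0,0],"grip":1},{"delta_pos":[-2,0,0],"angular":[0,0,0],"grip":1},{"delta_pos":[-2,0,0],"angular":[0,0,0],"grip":1},{"delta_pos":[-2,0,0],"angular":[0,0,0],"grip":1},{"delta_pos":[-3,0,0],"angular":[0,0,0],"grip":1},{"delta_pos":[0,0,0],"angular":[0,0,0],"grip":1}]' 20; python3 where.py; python3 sm.py side10
```

```text
clock: 8.2
ee_pos: [0.5315, 0.0763, 0.0452]
tcp_rot: [0.82, 0.572, -0.0, 0.0]
force: [0.6, 0.8, 0.9]
opening: 0.0
t 8.2 counter xy mm -64.03598942456314 -9.710313886688565 z 0.04523610647838971 tool x,y deg 69.81295930033328 -20.187041884284316 F [0.6 0.8 0.9]
line deg -122.12760440157342 area 129 t 8.25
tooth mod60 (rest 45) 40.97589830431774 0.22650053074511572
```

It snapped: the line is at -122°, so -2.09. I'll repeat for the last click before zero.

```bash
python3 -m jog '[{"delta_pos":[0,-10,0],"angular":[0,0,0],"grip":1},{"delta_pos":[0,-14,0],"angular":[0,0,0],"grip":1},{"delta_pos":[0,-7,0],"angular":[0,0,0],"grip":1},{"delta_pos":[10,0,0],"angular":[0,0,0],"grip":1},{"delta_pos":[15,0,0],"angular":[0,0,0],"grip":1},{"delta_pos":[14,0,0],"angular":[0,0,0],"grip":1},{"delta_pos":[6,0,0],"angular":[0,0,0],"grip":1},{"delta_pos":[0,0,0],"angular":[0,0,0],"grip":1}]' 20; python3 where.py; python3 sm.py side11;  python3 -m jog '[{"delta_pos":[0,10,0],"angular":[0,0,0],"grip":1},{"delta_pos":[0,14,0],"angular":[0,0,0],"grip":1},{"delta_pos":[0,7,0],"angular":[0,0,0],"grip":1},{"delta_pos":[-2,0,0],"angular":[0,0,0],"grip":1},{"delta_pos":[-3,0,0],"angular":[0,0,0],"grip":1},{"delta_pos":[-3,0,0],"angular":[0,0,0],"grip":1},{"delta_pos":[-3,0,0],"angular":[0,0,0],"grip":1},{"delta_pos":[-3,0,0],"angular":[0,0,0],"grip":1},{"delta_pos":[-3,0,0],"angular":[0,0,0],"grip":1},{"delta_pos":[-3,0,0],"angular":[0,0,0],"grip":1},{"delta_pos":[-3,0,0],"angular":[0,0,0],"grip":1},{"delta_pos":[-3,0,0],"angular":[0,0,0],"grip":1},{"delta_pos":[-3,0,0],"angular":[0,0,0],"grip":1},{"delta_pos":[-2,0,0],"angular":[0,0,0],"grip":1}]' 20; python3 where.py; python3 sm.py side12
```

```text
clock: 9.05
ee_pos: [0.5185, 0.1308, 0.0451]
tcp_rot: [0.82, 0.573, -0.0, -0.0]
force: [-0.2, -0.3, -0.8]
opening: -0.0004
t 9.05 counter xy mm -94.91455806049979 37.026908091940165 z 0.045067049259853345 tool x,y deg 69.92338917339413 -20.076612846754216 F [-0.2 -0.3 -0.8]
clock: 10.5
ee_pos: [0.5367, 0.0892, 0.0454]
tcp_rot: [0.82, 0.572, 0.0, 0.0]
force: [1.2, 0.5, -1.1]
opening: 0.0001
t 10.5 counter xy mm -63.61615318194909 4.1929891540020865 z 0.045391865308310846 tool x,y deg 69.81014755036657 -20.189838535189736 F [ 1.2  0.5 -1.1]
line deg -86.53177074108285 area 4 t 10.55
tooth mod60 (rest 45) 8.793508225230847 0.37112930171829134Traceback (most recent call last):
  File "sm.py", line 14, in <module>
    w=(gi>110)&(r>16)&(r<38); n,l,s,_=cv2.connectedComponentsWithStats(w.astype(np.uint8)); i=1+s[1:,4].argmax()
                                                                                                ~~~~~~~~~~~~~~^^
ValueError: attempt to get argmax of an empty sequence
```

```bash
sed -i 's/w=(gi>110)/w=(gi>80)/' sm.py; python3 sm.py side11 x; python3 sm.py side12 x; python3 -m jog '[{"delta_pos":[-2,0,0],"angular":[0,0,0],"grip":1},{"delta_pos":[-2,0,0],"angular":[0,0,0],"grip":1},{"delta_pos":[-2,0,0],"angular":[0,0,0],"grip":1},{"delta_pos":[-2,0,0],"angular":[0,0,0],"grip":1},{"delta_pos":[-2,0,0],"angular":[0,0,0],"grip":1},{"delta_pos":[-3,0,0],"angular":[0,0,0],"grip":1},{"delta_pos":[-1,0,0],"angular":[0,0,0],"grip":1}]' 20; python3 where.py; python3 sm.py side13
```

```text
line deg -117.7457210588361 area 171 t 10.55
tooth mod60 (rest 45) 45.75427962424495 0.3064903401113515
line deg -91.30695364071435 area 158 t 10.55
tooth mod60 (rest 45) 8.793508225230847 0.37112930171829134
clock: 11.25
ee_pos: [0.5315, 0.0763, 0.0452]
tcp_rot: [0.82, 0.572, -0.0, 0.0]
force: [-0.5, -0.2, 0.6]
opening: -0.0
t 11.25 counter xy mm -64.06944952179073 -9.713265689089855 z 0.04520805476384547 tool x,y deg 69.81675830945929 -20.183244361879932 F [-0.5 -0.2  0.6]
line deg -66.86372417190617 area 218 t 11.3
tooth mod60 (rest 45) 29.923000851115905 0.2903146651078967
```

```bash
python3 -m jog '[{"delta_pos":[0,-10,0],"angular":[0,0,0],"grip":1},{"delta_pos":[0,-14,0],"angular":[0,0,0],"grip":1},{"delta_pos":[0,-7,0],"angular":[0,0,0],"grip":1},{"delta_pos":[10,0,0],"angular":[0,0,0],"grip":1},{"delta_pos":[15,0,0],"angular":[0,0,0],"grip":1},{"delta_pos":[14,0,0],"angular":[0,0,0],"grip":1},{"delta_pos":[6,0,0],"angular":[0,0,0],"grip":1},{"delta_pos":[0,0,0],"angular":[0,0,0],"grip":1},{"delta_pos":[0,0,0],"angular":[0,0,0],"grip":1},{"delta_pos":[0,0,0],"angular":[0,0,0],"grip":1}]' 20; python3 where.py; python3 sm.py side14; python3 sm.py side15
```

```text
clock: 12.3
ee_pos: [0.518, 0.1293, 0.0451]
tcp_rot: [0.82, 0.572, -0.0, -0.0]
force: [-0.4, -0.8, 0.3]
opening: -0.0003
t 12.3 counter xy mm -94.8589144669829 35.52700420357449 z 0.045095518554697504 tool x,y deg 69.81894209021353 -20.181064083368412 F [-0.4 -0.8  0.3]
line deg -54.84198467860456 area 160 t 12.35
tooth mod60 (rest 45) 45.69731911064297 0.3089337815396685
line deg -54.73687821827393 area 160 t 12.4
tooth mod60 (rest 45) 45.689082543002414 0.30973388191404144
```

View pics/side15_r.png

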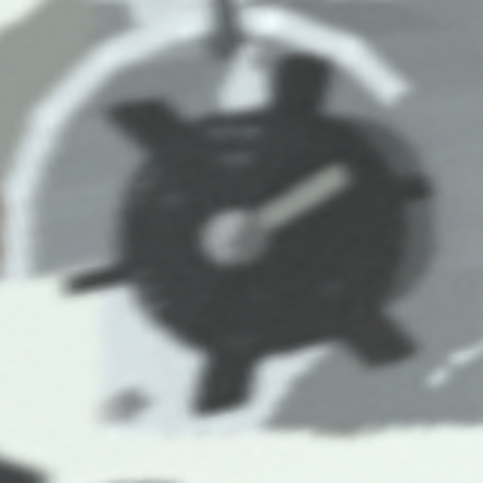

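At rest one click before zero: line at about -57°, tooth phase 45.7, identical in two frames. Now the last click, the same way.

```bash
python3 -m jog '[{"delta_pos":[0,10,0],"angular":[0,0,0],"grip":1},{"delta_pos":[0,14,0],"angular":[0,0,0],"grip":1},{"delta_pos":[0,7,0],"angular":[0,0,0],"grip":1},{"delta_pos":[-2,0,0],"angular":[0,0,0],"grip":1},{"delta_pos":[-3,0,0],"angular":[0,0,0],"grip":1},{"delta_pos":[-3,0,0],"angular":[0,0,0],"grip":1},{"delta_pos":[-3,0,0],"angular":[0,0,0],"grip":1},{"delta_pos":[-3,0,0],"angular":[0,0,0],"grip":1},{"delta_pos":[-3,0,0],"angular":[0,0,0],"grip":1},{"delta_pos":[-3,0,0],"angular":[0,0,0],"grip":1},{"delta_pos":[-3,0,0],"angular":[0,0,0],"grip":1},{"delta_pos":[-3,0,0],"angular":[0,0,0],"grip":1},{"delta_pos":[-3,0,0],"angular":[0,0,0],"grip":1},{"delta_pos":[-1,0,0],"angular":[0,0,0],"grip":1}]' 20; python3 where.py; python3 sm.py side16; python3 -m jog '[{"delta_pos":[-2,0,0],"angular":[0,0,0],"grip":1},{"delta_pos":[-2,0,0],"angular":[0,0,0],"grip":1},{"delta_pos":[-2,0,0],"angular":[0,0,0],"grip":1},{"delta_pos":[-2,0,0],"angular":[0,0,0],"grip":1},{"delta_pos":[-2,0,0],"angular":[0,0,0],"grip":1},{"delta_pos":[-2,0,0],"angular":[0,0,0],"grip":1},{"delta_pos":[-1,0,0],"angular":[0,0,0],"grip":1},{"delta_pos":[0,0,0],"angular":[0,0,0],"grip":1},{"delta_pos":[0,0,0],"angular":[0,0,0],"grip":1}]' 20; python3 where.py; python3 sm.py side17
```

```text
clock: 13.8
ee_pos: [0.5369, 0.0901, 0.0453]
tcp_rot: [0.82, 0.572, -0.0, 0.0]
force: [0.3, 1.3, -1.2]
opening: -0.0001
t 13.8 counter xy mm -63.67298809007328 5.134268528371205 z 0.04534980203514274 tool x,y deg 69.80610036638639 -20.193885265770422 F [ 0.3  1.3 -1.2]
line deg -30.504862284665553 area 252 t 13.85
tooth mod60 (rest 45) 8.188929228300205 0.37318511061386045
clock: 14.75
ee_pos: [0.5323, 0.0785, 0.0453]
tcp_rot: [0.82, 0.572, -0.0, -0.0]
force: [0.5, 0.1, -0.2]
opening: 0.0002
t 14.75 counter xy mm -64.03972867117527 -7.3315002032031495 z 0.04525509070462992 tool x,y deg 69.82648616406745 -20.173513887682823 F [ 0.5  0.1 -0.2]
line deg 4.738324584607801 area 284 t 14.8
tooth mod60 (rest 45) 46.09917782633192 0.20054270170137742
```

The line is at the pointer. I'll back out, rise clear, retreat towards the robot, and check with both cameras.

```bash
python3 -m jog '[{"delta_pos":[0,-10,0],"angular":[0,0,0],"grip":1},{"delta_pos":[0,-15,0],"angular":[0,0,0],"grip":1},{"delta_pos":[0,-15,0],"angular":[0,0,0],"grip":1},{"delta_pos":[0,0,-20],"angular":[0,0,0],"grip":1},{"delta_pos":[0,0,-35],"angular":[0,0,0],"grip":1},{"delta_pos":[0,0,-40],"angular":[0,0,0],"grip":1},{"delta_pos":[-30,-10,-30],"angular":[0,0,0],"grip":1},{"delta_pos":[-40,0,0],"angular":[0,0,0],"grip":1},{"delta_pos":[-40,0,0],"angular":[0,0,0],"grip":1},{"delta_pos":[-40,0,0],"angular":[0,0,0],"grip":1},{"delta_pos":[-40,0,0],"angular":[0,0,0],"grip":1},{"delta_pos":[-40,0,0],"angular":[0,0,0],"grip":1},{"delta_pos":[-40,0,0],"angular":[0,0,0],"grip":1},{"delta_pos":[-30,0,0],"angular":[0,0,0],"grip":1},{"delta_pos":[-10,0,0],"angular":[0,0,0],"grip":1},{"delta_pos":[0,0,0],"angular":[0,0,0],"grip":1}]' 20; python3 where.py; python3 meas.py top9;python3 sm.py side18; python3 - <<'E'
from h import *
for a,b in (('top0','top9'),('side0','side18')):
  A,B=[np.load(f'pics/{k}.npz')['p'].astype(int) for k in(a,b)]
  for nm,(x,y,w,h) in {'top0':{'jar':(215,215,40,40),'block':(380,228,38,45),'slat':(280,158,75,42)},'side0':{'jar':(300,168,38,50),'block':(308,300,55,42),'slat':(380,225,32,55)}}[a].items(): print(a,nm,abs(A-B)[y:y+h,x:x+w].mean())
p=np.load('pics/top9.npz')['p']; cv2.imwrite('pics/fin.png',cv2.resize(p[150:310,205:425],(770,560),interpolation=cv2.INTER_CUBIC)[:,:,::-1])
E
```

```text
clock: 16.4
ee_pos: [0.378, -0.1955, 0.1702]
tcp_rot: [0.821, 0.571, 0.0, -0.0]
force: [0.3, 0.9, -0.4]
opening: -0.0001
t 16.4 counter xy mm -115.30071541080315 -317.63926970537005 z 0.17017358975265273 tool x,y deg 69.70182142396466 -20.298175733410037 F [ 0.3  0.9 -0.4]
clock 16.45
disc px 310.0 258.5 21.28976821899414 world [0.59407431 0.06274062 0.04      ]
tooth phase mod60 26.328283339060366 0.9858601481649746 rmax 0.0603187812474826
line dir world deg -15.195304599163997 27
pointer dir -20.385183253236857 0.06383077095956448
plate [[0.6747, -0.0517], [0.4983, 0.0054], [0.5557, 0.1646], [0.7279, 0.1012]] [0.59407431 0.06274062 0.04      ]
line deg 4.460636795180237 area 290 t 16.5
tooth mod60 (rest 45) 44.605353863581236 0.31063165947408033
top0 jar 2.0404166666666668
top0 block 2.0773879142300196
top0 slat 2.112275132275132
side0 jar 11.87982456140351
side0 block 11.55858585858586
side0 slat 11.95625
```

View pics/fin.png

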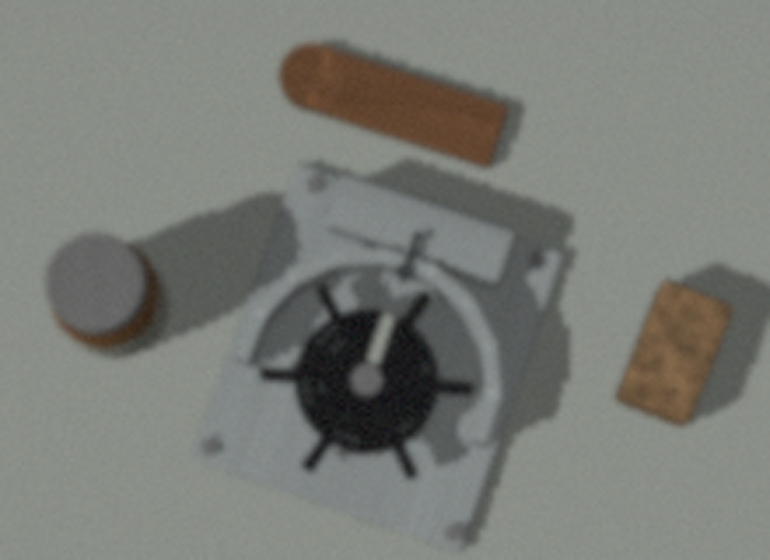

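```bash
python3 -c "
from plant import workorder
print(workorder.sign_off())"
```

```text
the job is handed in; nothing more can be done
None
```

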